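# Start the clamp bolt of a specimen grip

### The arm

A 7-joint arm with a two-finger parallel gripper is mounted at the origin on the work surface. World frame = base frame: x ahead of the robot, y to its left, z up, the work surface at z = 0. Lengths are in m, angles in degrees, forces in N, time in s.
With the tool pointing down it reaches from about 0.425 to 1.025 m from the base axis. Payload 3.6 kg.
Tool frame: the origin (TCP) lies between the finger pads; the fingertips stand 22 mm ahead of it and the grasp point (between the pads) lies 3 mm ahead of it; z points along the fingers, y is the direction in which the jaws open and shut (so a half turn about z gives the same grasp; the last joint's range is limited). The gripper opens to 85 mm and grips with 20 to 120 N. Pads are 22 mm wide; open, the fingers measure 114 mm over their backs; the gripper's body (76 mm by 85 mm) begins 54 mm behind the grasp point. The pads swing forward as they close: fully open they stand 13 mm farther back than shut.
Start: joints at [63.111, 33.873, 2.773, 92.16, -1.908, 54.013, -1.931], TCP at [0.266, -0.674, 0.253] pointing down, gripper open.
Joint ranges: [-153.93, 153.93], [-27.13, 128.08], [-72.61, 78.16], [10.71, 143.7], [-87.88, 267.88], [4.46, 118.87], [-176.78, 176.78]. Speed limits (degrees/s): [147.25, 147.25, 180, 180, 180, 180, 180].

### API

Orientations are given as a 3x3 rotation matrix whose columns are the frame's x, y, z axes.
In Python, from bench import r gives the robot as it stands.
- The arm moves only by the shell command python3 -m pendant 'ROWS' [FORCE]. ROWS is JSON, one flat list of numbers, 7 for each row, row after row: the opening, from 0 (shut) to 1 (fully open), then the shift along the tool's x, y, z in m, then the turn, a rotation vector about the tool's x, y, z in rad. In form: [gripper, x, y, z, ax, ay, az, gripper, x, y, z, ax, ay, az, ...]. A call has 1 to 12 rows; each row is the pose to reach, as a shift and turn from the pose measured when the call began, along the tool's axes at that moment; what a row does not reach only later rows make up. A row lasts 1/10 s, in which the tool goes at most 50 mm and 8.59 degrees, less where a joint would pass 70% of its speed; a pose out of reach is approached as far as the arm can. A call with a gripper value outside its range is refused whole. The fingers move at their own pace and stop on an object; FORCE is the grip in N (left out, the last holds). Time passes only in rows, so rows that repeat a pose let the fingers close. It gives the time, the measured TCP pose, the force and the opening at its end, in the units of the state.
- r.observe(): the state, without advancing time (a new reading comes with each control period).
- r.capture(name): name is "scene" or "top" or "wrist"; returns the picture (400x640x3 uint8, red, green, blue); there is no depth.
- r.camera_params(name): a dict with "camera_matrix" (3x3 intrinsics, pixels), "world_from_camera" (4x4, takes a point from camera to world coordinates). Camera axes: x right, y up, looking along -z (the intrinsics and any distortion apply to the point x, -y, -z); pixel columns grow to the right and rows downward; lengths in m; the calibration is good to about 2 mm. A picture is of the moment at which its call begins: read the wrist's pose just before it. camera_params takes no time and is no camera call; for the wrist camera it gives the pose at the moment of the call.
- r.hand_in(): hands the job in, once; it reports no verdict.
The state is a dict: "time": time; "joints": joint angles; "qd": joint speeds; "effort": joint torques, N m; "tool_pos": TCP position; "tcp_rot": TCP orientation; "wrist_force": force on the tool from outside, world axes, zero at the start; "ft_torque": the same for the moment, N m; "finger_gap": opening from 0.0 (shut) to 1.0 (fully open).
Only numpy, scipy, OpenCV 4.12 (cv2) and the standard library are available. Lean on these libraries where they do the work, as an engineer would, in place of code of your own. Each camera call takes 0.05 s, during which the arm holds its last target. There are 200 camera calls.

### The job

Start the square-headed clamp bolt of the teal specimen grip in its threaded boss without crossing the thread: turn it backward (anticlockwise from above) until you feel or see it drop into the thread, then turn it forward (clockwise) one full turn from there. Finish holding it: the program ends with the gripper closed firmly on the bolt head and the bolt at rest, not let go. Do not screw it forward before it has dropped, and leave the other things on the bench where they are.

Things in the scene. Friction and masses are not known exactly. Their poses are not given: they have to be found in the camera images.
- grip: Specimen grip, screwed to the bench (it does not move): a teal C-shaped frame 80 mm wide, open towards its own -x, on a dark steel foot plate 130 x 100 x 15 mm; a round steel threaded boss stands on its top arm (arm top 96 mm above the bench). Origin on the bench, on the bolt's upright axis; z up.
- bolt: Steel clamp bolt, 0.4 kg, upright in the boss. Origin: centre of its dark square head, 28 mm across flats (about 38 over corners), 26 mm tall, 165 mm above the bench at the start; faces look along the body's x and y. A red dot on top lies towards the body's -x. Captive: lifts 3 mm at most. Fingers opened beyond 45 mm swing freely round the head without lifting.
- boss_top (a point): Centre of the top of the threaded boss (54 mm in diameter), 124 mm above the bench; the head's underside is 28 mm above it at the start, 16 mm at the end. The 24 mm shank between them has a red band, 6 mm high, that shows just above the boss before the drop and has sunk into it after.
- bolt_turn (a joint): Turn of the bolt, rad: grows as it is turned forward (clockwise from above; the body's yaw falls as much). Starts between 0.7 and 2.4. Turned backward, the bolt drops just below 0, where its yaw equals the grip's; a stop blocks it 0.4 rad further back. It turns easily (0.02 N m). Fingers closed to 2 to 4 mm of play turn it and let it sink by its own weight; clamped hard, they must sink with it.
- bolt_height (a joint): Height of the bolt against its start, m: 0 to -0.001 while it still rides on the end of the thread, falls suddenly to about -0.006 at the drop, then by 6 mm with every turn forward (right-hand thread), to about -0.012 after one turn; the thread has about 1 mm of up-and-down play.
- adapter: Stepped steel adapter, 52 mm wide, 55 mm tall; origin under its centre. Leave alone.
- jaw_face: Spare dark steel jaw face lying flat, 60 x 30 x 14 mm; origin under its centre. Leave alone.
- wrench: Steel wrench lying flat, 170 mm long. Leave alone.
- screwdriver: Screwdriver with a blue handle lying on the bench, 190 mm long. Leave alone.
- weight: Brass weight with a knob, 48 mm wide, 74 mm tall; origin under its centre. Leave alone.
Things that resemble listed ones, but are neither listed nor needed, are in the scene too. Leave any blue look-alike of the grip alone.

How it is judged (in metres and radians):
On the way:
1. the bolt has been turned backward to the thread start and has dropped at least 4 mm (value of joint bolt_height below -0.004 m and value of joint bolt_turn below 0.15 rad), for 0.1 s.
At the end, for the whole second after the job is handed in: The bolt stands one turn forward of where it dropped (turn between 5.55 and 6.75 rad), 9.5 to 14 mm below its starting height, at rest, with the fingers closed on it by more than 4 N through the last second; every other loose thing is within 30 mm of where it was (value of joint bolt_turn between 5.55 and 6.75 rad and value of joint bolt_height between -0.014 and -0.0095 m and contact force between the fingers and bolt above 4 N and angular speed of bolt below 0.3 rad/s and linear speed of bolt below 0.01 m/s and distance of each of adapter, jaw_face, wrench, screwdriver, weight from where it was at the start of the episode below 0.03 m); the arm keeps its last pose, push and grip.
It fails at once if the bolt is screwed forward across the thread before it has dropped (value of joint bolt_turn above 3.2 rad and value of joint bolt_height above -0.003 m).
It fails at once if one of the other loose things is disturbed (moved 30 mm) (distance of any of adapter, jaw_face, wrench, screwdriver, weight from where it was at the start of the episode above 0.03 m).
It also fails if it takes over 69 s, if anything falls off the work surface, if the arm or the gripper's body presses on something with over 40 N, if the wrist force passes 120 N, or if a joint passes its speed limit or range.

## Working session

There is one attempt and no reset: what is moved stays moved. The work goes in short steps, Python scripts to look and compute and a shell command to move; the robot and the scene stay as the last step left them, time stands still between calls to the robot, and variables do not carry over. Pictures are saved under pics/ and viewed, about 8 in all and at most 12, crops included, and the job is handed in when it is done.

```bash
mkdir -p pics
python3 - <<'E'
from bench import r
import cv2,numpy as np
o=r.observe();print({k:np.round(v,3).tolist() for k,v in o.items()})
a=r.capture("scene");b=r.capture("top")
for n,p in(("scene",a),("top",b)):
    cv2.imwrite(f"pics/{n}0.png",p[...,::-1]);c=r.camera_params(n);print(n,np.round(c["camera_matrix"],1).tolist(),np.round(c["world_from_camera"],3).tolist(),c.keys())
E
```

```text
{'time': 0.0, 'joints': [63.11, 33.926, 2.767, 92.238, -1.907, 54.012, -1.931], 'qd': [-0.051, -0.076, 0.002, -0.08, -0.064, 0.026, -0.019], 'effort': [-0.0, -54.869, 1.547, -19.812, 0.01, 0.009, -0.0], 'tool_pos': [0.266, -0.674, 0.252], 'tcp_rot': [[0.93, 0.367, -0.001], [0.367, -0.93, 0.002], [-0.0, -0.002, -1.0]], 'wrist_force': [0.627, 0.313, -0.063], 'ft_torque': [-0.028, -0.038, 0.001], 'finger_gap': 0.996}
scene [[434.0, 0.0, 318.4], [0.0, 434.0, 201.8], [0.0, 0.0, 1.0]] [[0.861, -0.277, 0.426, 0.997], [0.508, 0.444, -0.738, -0.812], [0.016, 0.852, 0.523, 0.707], [0.0, 0.0, 0.0, 1.0]] dict_keys(['camera_matrix', 'world_from_camera'])
top [[379.2, 0.0, 316.4], [0.0, 379.2, 199.3], [0.0, 0.0, 1.0]] [[0.008, 0.991, -0.133, 0.384], [-1.0, 0.009, 0.006, -0.017], [0.007, 0.133, 0.991, 1.26], [0.0, 0.0, 0.0, 1.0]] dict_keys(['camera_matrix', 'world_from_camera'])
```

View pics/scene0.png

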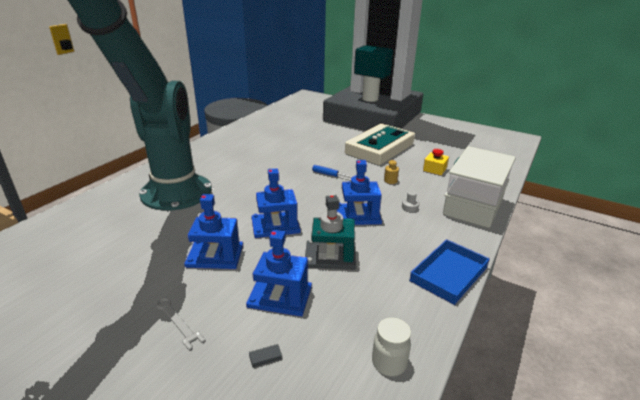

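View pics/top0.png

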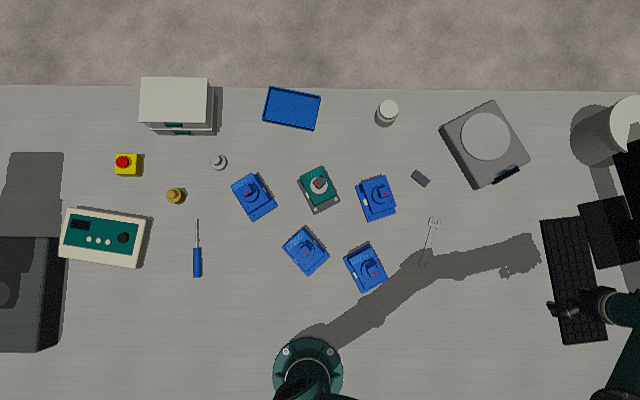

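One teal candidate: top (319,187), scene (333,235). The four other grips, top (254,195), (377,197), (306,250) and (366,267), are blue look-alikes. The teal one fits the description, so I'll confirm it in an enlarged crop and measure it.

```bash
cat > h.py <<'E'
from bench import r
import cv2,numpy as np
def ray(c,u,v):
    K=c["camera_matrix"];T=np.array(c["world_from_camera"])
    d=np.array([(u-K[0][2])/K[0][0],-(v-K[1][2])/K[1][1],-1]);return T[:3,3],T[:3,:3]@d
def onz(c,u,v,z):
    o,d=ray(c,u,v);return o+d*(z-o[2])/d[2]
def proj(c,p):
    K=np.array(c["camera_matrix"]);T=np.linalg.inv(c["world_from_camera"]);q=T[:3,:3]@p+T[:3,3]
    q=K@[q[0],-q[1],-q[2]];return q[:2]/q[2]
E
python3 - <<'E'
from h import *
a=cv2.imread("pics/scene0.png");b=cv2.imread("pics/top0.png")
A=cv2.resize(a[185:275,295:365],None,fx=6,fy=6,interpolation=2)
B=cv2.resize(b[155:225,284:354],None,fx=5.4,fy=5.4,interpolation=2)
H=max(A.shape[0],B.shape[0]);pad=lambda x:cv2.copyMakeBorder(x,0,H-x.shape[0],0,0,0)
cv2.imwrite("pics/crop1.png",np.hstack([pad(A),pad(B)]))
ct=r.camera_params("top")
hsv=cv2.cvtColor(b,cv2.COLOR_BGR2HSV)
m=cv2.inRange(hsv,(70,90,40),(95,255,255));m[:, :290]=0;m[:,350:]=0;m[:150]=0;m[230:]=0
k=cv2.findContours(m,0,2)[0];k=max(k,key=cv2.contourArea);rc=cv2.minAreaRect(k);print(rc)
print([onz(ct,*p,.096).round(3).tolist() for p in cv2.boxPoints(rc)])
print(onz(ct,319,184,.178))
print("red",[p[::-1].tolist() for p in np.argwhere((b[155:225,284:354,2]>1.6*b[155:225,284:354,1]))+[155,284]])
E
```

```text
((317.800048828125, 185.09999084472656), (33.09380340576172, 25.491174697875977), 63.43495178222656)
[[0.613, 0.031, 0.096], [0.65, -0.04, 0.096], [0.556, -0.086, 0.096], [0.52, -0.016, 0.096]]
[ 0.57340094 -0.03029505  0.178     ]
red [[316, 182], [317, 182], [315, 183], [316, 183], [317, 183], [318, 183], [316, 184], [317, 184], [318, 184], [317, 185], [316, 187]]
```

View pics/crop1.png

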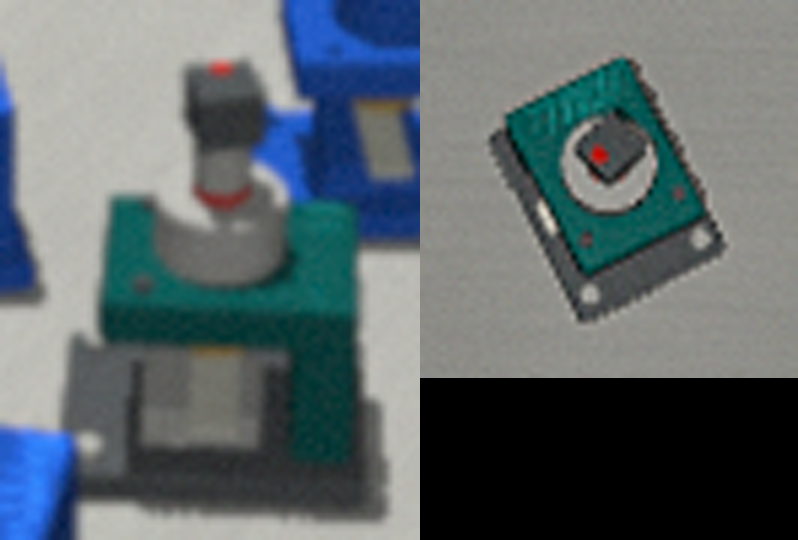

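The crop confirms it: the teal frame carries a round steel boss, a dark square head with a red dot, and the red band is showing. In the top view the head centre is about (319,182), i.e. about (0.578,-0.03). The grip yaw is about 27° and the bolt yaw about -50°. I'll fly above it for a wrist look.

```bash
python3 -m pendant '[1,0.03,-0.028,-0.02,0,0,-0.08, 1,0.06,-0.056,-0.04,0,0,-0.16, 1,0.09,-0.084,-0.06,0,0,-0.24, 1,0.12,-0.112,-0.08,0,0,-0.32, 1,0.15,-0.14,-0.08,0,0,-0.4, 1,0.18,-0.168,-0.08,0,0,-0.48, 1,0.21,-0.196,-0.08,0,0,-0.56, 1,0.24,-0.224,-0.08,0,0,-0.64, 1,0.27,-0.252,-0.08,0,0,-0.72, 1,0.3,-0.28,-0.08,0,0,-0.8, 1,0.33,-0.308,-0.08,0,0,-0.88, 1,0.36,-0.336,-0.08,0,0,-0.96]'
python3 - <<'E'
from h import *
o=r.observe();R=np.array(o["tcp_rot"]);p=np.array(o["tool_pos"]);print(p,o["joints"],np.degrees(np.arctan2(R[1,0],R[0,0])))
print(R.T@(np.array([.576,-.03,.33])-p))
E
```

```text
time: 1.3
tool_pos: [0.4775, -0.2276, 0.3327]
tcp_rot: [[0.23, 0.973, -0.001], [0.973, -0.23, 0.002], [0.002, -0.002, -1.0]]
wrist_force: [0.9, -0.4, -0.0]
finger_gap: 1.001
[ 0.47752153 -0.22759178  0.33267967] [ 34.92692724  15.28338911 -17.63998962 111.8128378    5.57943718
  53.82923998   1.28295253] 76.71721021880163
[0.21492756 0.05045104 0.00292187]
```

```bash
python3 -m pendant '[1,0.035,0.008,0,0,0,-0.1, 1,0.07,0.016,0,0,0,-0.2, 1,0.105,0.025,0,0,0,-0.3, 1,0.14,0.033,0,0,0,-0.4, 1,0.17,0.04,0,0,0,-0.5, 1,0.2,0.047,0,0,0,-0.6, 1,0.215,0.05,0,0,0,-0.7, 1,0.215,0.05,0,0,0,-0.8, 1,0.215,0.05,0,0,0,-0.8, 1,0.215,0.05,0,0,0,-0.8]'
python3 - <<'E'
from h import *
o=r.observe();c=r.camera_params("wrist");w=r.capture("wrist");cv2.imwrite("pics/w1.png",w[...,::-1])
R=np.array(o["tcp_rot"]);print(o["joints"],np.degrees(np.arctan2(R[1,0],R[0,0])))
print(np.round(c["camera_matrix"],1).tolist(),np.round(c["world_from_camera"],3).tolist(),proj(c,np.array([.576,-.03,.178])))
E
```

```text
time: 2.3
tool_pos: [0.5752, -0.0304, 0.3324]
tcp_rot: [[-0.536, 0.844, -0.002], [0.844, 0.536, 0.002], [0.003, -0.001, -1.0]]
wrist_force: [-0.6, 0.2, -0.2]
finger_gap: 0.999
[ 22.16037003  20.68437424 -31.04851272 105.93555145  12.42898295
  56.89665622  18.27700036] 122.39264988295622
[[355.5, 0.0, 317.8], [0.0, 355.5, 198.4], [0.0, 0.0, 1.0]] [[0.845, -0.509, -0.166, 0.532], [0.535, 0.802, 0.264, 0.039], [-0.001, -0.312, 0.95, 0.454], [0.0, 0.0, 0.0, 1.0]] [318.95014075 188.24302292]
```

View pics/w1.png

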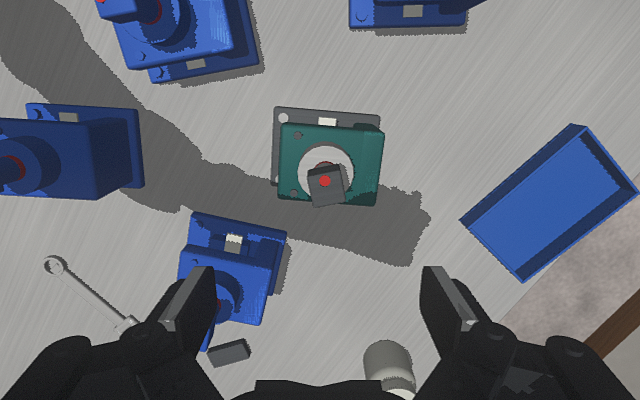

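Run:
```python
from h import *
b=cv2.imread("pics/w1.png");x0,y0=265,100
cv2.imwrite("pics/w1c.png",cv2.resize(b[y0:y0+115,x0:x0+125],None,fx=5,fy=5,interpolation=cv2.INTER_CUBIC))
```

```text
(no output)
```

View pics/w1c.png

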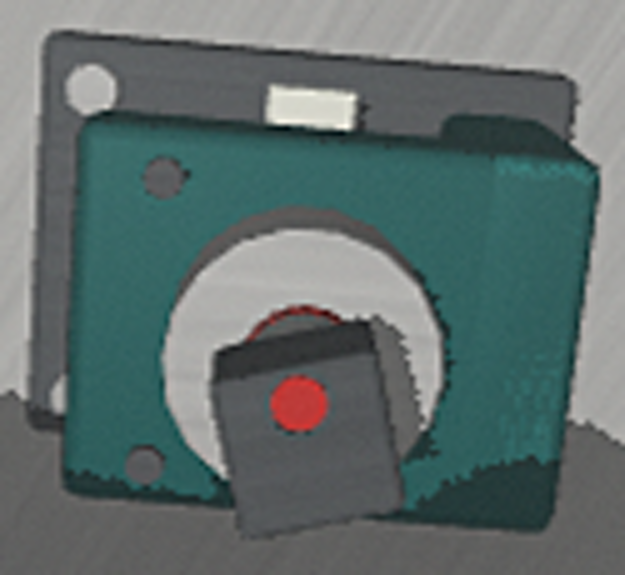

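Run:
```python
from h import *
c=r.camera_params("wrist")
f=lambda q,z:onz(c,q[0]/5-.4+265,q[1]/5-.4+100,z)
C=[f(q,.178) for q in((213,380),(377,347),(406,508),(242,535))];m=np.mean(C,0)
print("head",m,[np.linalg.norm(C[i]-C[i-1]).round(4) for i in range(4)])
for i in range(4):
    d=C[i]-C[i-1];print("edge",np.degrees(np.arctan2(d[1],d[0]))%90)
D=f((299,404),.178);d=m-D;print("dot->centre yaw",np.degrees(np.arctan2(d[1],d[0])),np.linalg.norm(d))
print("boss",f((303,358),.124), "width",np.linalg.norm(f((163,360),.124)-f((443,360),.124)))
for a,b_ in(((85,180),(70,450)),((120,118),(440,148)),((592,220),(565,440))):
    d=f(b_,.096)-f(a,.096);print("grip edge",np.degrees(np.arctan2(d[1],d[0]))%90)
a,b_=f((45,40),.015),f((570,75),.015);d=b_-a;print("plate",np.degrees(np.arctan2(d[1],d[0])),np.linalg.norm(d))
o=r.observe();R=np.array(o["tcp_rot"]);p=np.array(o["tool_pos"]);print("tool yaw",np.degrees(np.arctan2(R[1,0],R[0,0])),"shift",R.T@(np.r_[m[:2],.168]-p))
```

```text
head [ 0.58127053 -0.02703119  0.178     ] [np.float64(0.0267), np.float64(0.0267), np.float64(0.0275), np.float64(0.0273)]
edge 42.1339266427502
edge 44.07557089588141
edge 43.411266894542244
edge 42.28364671044153
dot->centre yaw -43.01581497950985 0.006866877309068674
boss [ 0.58071819 -0.02625176  0.124     ] width 0.0533374211847608
grip edge 27.355266976529244
grip edge 27.08542392187851
grip edge 28.62937424739509
plate 28.65303743034099 0.12651685474125882
tool yaw 122.38984065816673 shift [-0.00064427  0.00724119  0.16454352]
```

Checks: head sides measure 26.7–27.5 mm (28 expected), boss 53.3 mm (54), and head and boss axes agree within 1 mm. The grip yaw is 27.5° and the bolt yaw about -46.5° (edges 43° mod 90, dot on that side), so the turn is about 1.3 rad, which is in range. Next I align, descend and close to about 3 mm of play.

```bash
python3 -m pendant '[0.8,-0.0006,0.004,0.03,0,0,-0.1, 0.8,-0.0006,0.0072,0.06,0,0,-0.185, 0.8,-0.0006,0.0072,0.09,0,0,-0.185, 0.8,-0.0006,0.0072,0.115,0,0,-0.185, 0.8,-0.0006,0.0072,0.14,0,0,-0.185, 0.8,-0.0006,0.0072,0.158,0,0,-0.185, 0.6,-0.0006,0.0072,0.168,0,0,-0.185, 0.45,-0.0006,0.0072,0.168,0,0,-0.185, 0.37,-0.0006,0.0072,0.168,0,0,-0.185, 0.37,-0.0006,0.0072,0.168,0,0,-0.185, 0.37,-0.0006,0.0072,0.168,0,0,-0.185]' 20
python3 - <<'E'
from h import *
o=r.observe();w=r.capture("wrist");s=r.capture("scene")
cv2.imwrite("pics/w2.png",np.hstack([cv2.resize(w[100:400,170:490,::-1],None,fx=1.2,fy=1.2),cv2.resize(s[180:280,285:385,::-1],(360,360),interpolation=2)]))
R=np.array(o["tcp_rot"]);print(o["joints"],np.degrees(np.arctan2(R[1,0],R[0,0])),o["ft_torque"])
E
```

```text
time: 3.45
tool_pos: [0.5819, -0.027, 0.1656]
tcp_rot: [[-0.682, 0.732, -0.0], [0.732, 0.682, 0.001], [0.001, 0.001, -1.0]]
wrist_force: [-0.8, 0.1, 1.6]
finger_gap: 0.376
[ 18.1675606   32.68502071 -27.75354551 113.84111071  23.43830935
  38.95962026  18.6228916 ] 132.972738404667 [ 0.01628277 -0.00058882 -0.04191653]
```

View pics/w2.png

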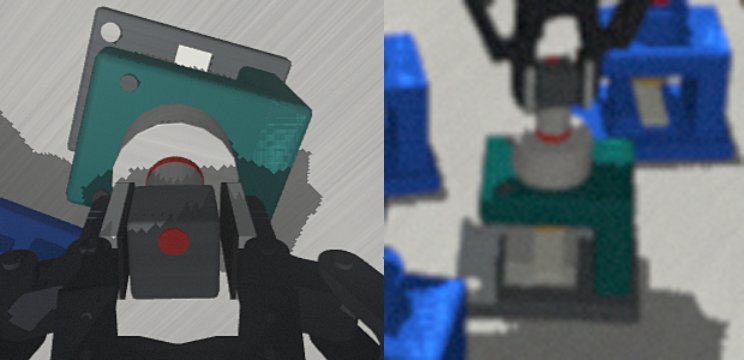

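The wrist view shows the head square between the pads with even play, and the red band is still visible at (175,165). I'll turn it backward, watching the band.

```bash
cat > st.py <<'E'
from h import *
import sys
o=r.observe();w=r.capture("wrist");s=r.capture("scene")
if len(sys.argv)>1: cv2.imwrite(sys.argv[1],np.hstack([cv2.resize(w[100:400,170:490,::-1],None,fx=1.2,fy=1.2),cv2.resize(s[180:280,285:385,::-1],(360,360),interpolation=2)]))
R=np.array(o["tcp_rot"]);print("j",np.round(o["joints"],1),"yaw",np.degrees(np.arctan2(R[1,0],R[0,0])).round(1),"ft",np.round(o["ft_torque"],2))
h=cv2.cvtColor(s,cv2.COLOR_RGB2HSV)[185:250,315:355]
m=((h[...,0]<8)|(h[...,0]>172))&(h[...,1]>120)&(h[...,2]>50)
n,_,S,C=cv2.connectedComponentsWithStats(m.astype(np.uint8));print([(S[i,4],(C[i]+[315,185]).round(1).tolist()) for i in range(1,n)])
E
python3 st.py
python3 -m pendant '[0.37,0,0,0,0,0,-0.12, 0.37,0,0,0,0,0,-0.24, 0.37,0,0,0,0,0,-0.36, 0.37,0,0,0,0,0,-0.48, 0.37,0,0,0,0,0,-0.6, 0.37,0,0,0,0,0,-0.72, 0.37,0,0,0,0,0,-0.84, 0.37,0,0,0,0,0,-0.96, 0.37,0,0,0,0,0,-1.08, 0.37,0,0,0,0,0,-1.2, 0.37,0,0,0,0,0,-1.32, 0.37,0,0,0,0,0,-1.32]'; python3 st.py
```

```text
j [ 18.2  32.7 -27.7 113.9  23.4  39.   18.6] yaw 133.0 ft [-0.01 -0.04 -0.03]
[(np.int32(4), [331.5, 196.5]), (np.int32(12), [331.2, 217.8])]
time: 4.85
tool_pos: [0.5809, -0.0288, 0.1647]
tcp_rot: [[-0.879, -0.477, -0.003], [-0.477, 0.879, -0.0], [0.003, 0.001, -1.0]]
wrist_force: [-0.3, -2.4, -0.7]
finger_gap: 0.374
j [ 31.3  38.2 -47.6 113.3  39.3  46.2  79.5] yaw -151.5 ft [-0.48  0.16 -0.06]
[(np.int32(10), [331.3, 217.8])]
```

```bash
python3 -m pendant '[0.37,-0.0015,0.0015,0,0,0,-0.06, 0.37,-0.0015,0.0015,0,0,0,-0.12, 0.37,-0.0015,0.0015,0,0,0,-0.18, 0.37,-0.0015,0.0015,0,0,0,-0.24, 0.37,-0.0015,0.0015,0,0,0,-0.3, 0.37,-0.0015,0.0015,0,0,0,-0.3, 0.37,-0.0015,0.0015,0,0,0,-0.3]'; python3 st.py pics/w3.png
```

```text
time: 5.65
tool_pos: [0.5824, -0.0275, 0.1647]
tcp_rot: [[-0.702, -0.712, -0.002], [-0.712, 0.702, -0.002], [0.002, -0.0, -1.0]]
wrist_force: [0.7, -4.7, 0.2]
finger_gap: 0.367
j [ 33.5  39.9 -51.7 113.1  42.5  48.3  93.3] yaw -134.6 ft [-0.84 -0.22 -0.11]
[(np.int32(9), [328.7, 199.9])]
```

View pics/w3.png

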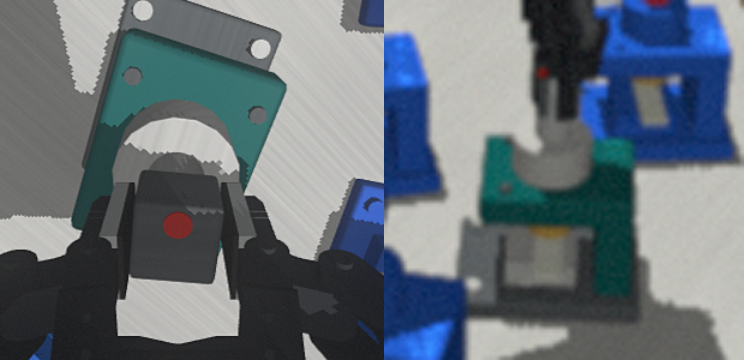

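The band has vanished at the boss and the shank is shorter, so it dropped. The bolt turn is now about -0.2 rad. I'll hold briefly, then turn forward, lowering 5 mm.

```bash
python3 -m pendant '[0.37,0,0,0,0,0,0, 0.37,0,0,0,0,0,0, 0.37,0,0,0.001,0,0,0.12, 0.37,0,0,0.002,0,0,0.24, 0.37,0,0,0.003,0,0,0.36, 0.37,0,0,0.004,0,0,0.48, 0.37,0,0,0.005,0,0,0.6, 0.37,0,0,0.005,0,0,0.72, 0.37,0,0,0.005,0,0,0.84, 0.37,0,0,0.005,0,0,0.96, 0.37,0,0,0.005,0,0,1.08, 0.37,0,0,0.005,0,0,1.08]'; python3 st.py pics/w4.png
```

```text
time: 6.95
tool_pos: [0.5851, -0.0287, 0.1617]
tcp_rot: [[-0.958, 0.285, 0.004], [0.285, 0.958, -0.004], [-0.005, -0.003, -1.0]]
wrist_force: [2.4, -5.5, 2.9]
finger_gap: 0.37
j [ 23.4  34.8 -35.6 113.5  30.8  41.   42.3] yaw 163.4 ft [-1.35 -0.27  0.11]
[]
```

View pics/w4.png

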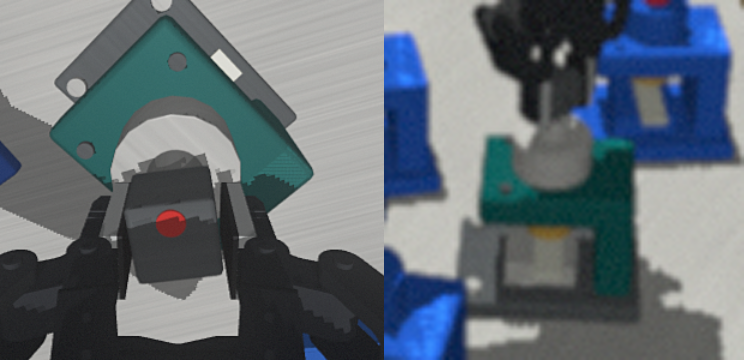

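```bash
python3 -m pendant '[0.37,0.004,0.001,0.001,0,0,0.11, 0.37,0.004,0.001,0.002,0,0,0.22, 0.37,0.004,0.001,0.003,0,0,0.33, 0.37,0.004,0.001,0.003,0,0,0.44, 0.37,0.004,0.001,0.003,0,0,0.55, 0.37,0.004,0.001,0.003,0,0,0.66, 0.37,0.004,0.001,0.003,0,0,0.77, 0.37,0.004,0.001,0.003,0,0,0.88, 0.37,0.004,0.001,0.003,0,0,0.99, 0.37,0.004,0.001,0.003,0,0,1.1, 0.37,0.004,0.001,0.003,0,0,1.1]'
python3 - <<'E'
from h import *
o=r.observe();R=np.array(o["tcp_rot"]);print(np.degrees(np.arctan2(R[1,0],R[0,0])),np.round(o["joints"],1),"shift",R.T@(np.array([.5813,-.027,.159])-o["tool_pos"]),o["wrist_force"])
E
```

```text
time: 8.15
tool_pos: [0.5805, -0.0238, 0.158]
tcp_rot: [[-0.185, 0.983, 0.003], [0.983, 0.185, -0.001], [-0.002, 0.003, -1.0]]
wrist_force: [0.6, 0.7, -0.9]
finger_gap: 0.366
100.64349816810903 [ 11.2  31.8 -18.5 114.7  16.7  35.8  -7.6] shift [-0.00325872  0.00016131 -0.00103104] [ 0.6043758   0.69039611 -0.85678683]
```

```bash
python3 -m pendant '[0.37,-0.003,0,-0.001,0,0,0.11, 0.37,-0.003,0,-0.001,0,0,0.22, 0.37,-0.003,0,-0.001,0,0,0.33, 0.37,-0.003,0,-0.001,0,0,0.44, 0.37,-0.003,0,-0.001,0,0,0.55, 0.37,-0.003,0,-0.001,0,0,0.66, 0.37,-0.003,0,-0.001,0,0,0.77, 0.37,-0.003,0,-0.001,0,0,0.88, 0.37,-0.003,0,-0.001,0,0,0.99, 0.37,-0.003,0,-0.001,0,0,1.1, 0.37,-0.003,0,-0.001,0,0,1.1]'
cat > sh.py <<'E'
from h import *
o=r.observe();R=np.array(o["tcp_rot"]);print(np.degrees(np.arctan2(R[1,0],R[0,0])),np.round(o["joints"],1),"shift",R.T@(np.array([.5813,-.027,.158])-o["tool_pos"]),o["wrist_force"])
E
python3 sh.py
```

```text
time: 9.25
tool_pos: [0.5825, -0.0263, 0.159]
tcp_rot: [[0.79, 0.612, 0.006], [0.612, -0.791, -0.001], [0.005, 0.005, -1.0]]
wrist_force: [4.3, -1.9, -3.2]
finger_gap: 0.371
37.76745302685582 [ -1.2  30.8  -1.  115.1   1.1  33.8 -55.2] shift [-0.00139156 -0.00022612  0.00094616] [ 4.30540431 -1.9388423  -3.22209417]
```

```bash
python3 -m pendant '[0.37,-0.001,0,0.001,0,0,0.11, 0.37,-0.001,0,0.001,0,0,0.22, 0.37,-0.001,0,0.001,0,0,0.33, 0.37,-0.001,0,0.001,0,0,0.44, 0.37,-0.001,0,0.001,0,0,0.55, 0.37,-0.001,0,0.001,0,0,0.66, 0.37,-0.001,0,0.001,0,0,0.77, 0.37,-0.001,0,0.001,0,0,0.88, 0.37,-0.001,0,0.001,0,0,0.99, 0.37,-0.001,0,0.001,0,0,1.1, 0.37,-0.001,0,0.001,0,0,1.1]'; python3 sh.py
```

```text
time: 10.35
tool_pos: [0.5813, -0.0264, 0.1577]
tcp_rot: [[0.906, -0.423, 0.006], [-0.423, -0.906, -0.001], [0.005, -0.002, -1.0]]
wrist_force: [0.3, -2.5, 1.3]
finger_gap: 0.364
-25.048024647318474 [ -13.8   31.9   16.7  115.8  -15.6   34.1 -101.6] shift [ 0.00023929  0.00053274 -0.00026867] [ 0.2932884  -2.45459104  1.29909951]
```

```bash
python3 -m pendant '[0.64,0,0,0,0,0,0, 0.64,0,0,0,0,0,0, 0.64,0,0,0,0,0,0, 0.64,0,0,0,0,0,-0.11, 0.64,0,0,0,0,0,-0.22, 0.64,0,0,0,0,0,-0.33, 0.64,0,0,0,0,0,-0.44, 0.64,0,0,0,0,0,-0.55, 0.64,0,0,0,0,0,-0.66, 0.64,0,0,0,0,0,-0.77, 0.64,0,0,0,0,0,-0.88, 0.64,0,0,0,0,0,-0.88]'; python3 sh.py
```

```text
time: 11.55
tool_pos: [0.5811, -0.0262, 0.1577]
tcp_rot: [[0.903, 0.429, 0.005], [0.429, -0.903, 0.0], [0.005, 0.002, -1.0]]
wrist_force: [0.0, 0.9, 0.1]
finger_gap: 0.64
25.417164438931124 [ -3.5  30.8   2.3 115.4  -2.1  33.5 -64.4] shift [-0.00017506  0.0007578  -0.0002542 ] [0.02971063 0.90769478 0.14896805]
```

```bash
python3 -m pendant '[0.64,0,0.0007,0,0,0,-0.12, 0.64,0,0.0007,0,0,0,-0.24, 0.64,0,0.0007,0,0,0,-0.36, 0.64,0,0.0007,0,0,0,-0.48, 0.64,0,0.0007,0,0,0,-0.6, 0.64,0,0.0007,0,0,0,-0.7, 0.64,0,0.0007,0,0,0,-0.81, 0.5,0,0.0007,0,0,0,-0.81, 0.37,0,0.0007,0,0,0,-0.81, 0.37,0,0.0007,0,0,0,-0.81, 0.37,0,0.0007,0,0,0,-0.81]'; python3 sh.py; python3 st.py pics/w5.png
```

```text
time: 12.65
tool_pos: [0.5823, -0.027, 0.158]
tcp_rot: [[0.313, 0.95, 0.007], [0.95, -0.313, 0.0], [0.002, 0.007, -1.0]]
wrist_force: [1.7, -1.7, -0.3]
finger_gap: 0.372
71.74909999166647 [  6.   31.1 -10.7 114.9   9.8  34.4 -29.6] shift [-2.91069293e-04 -9.56497183e-04 -8.33407752e-06] [ 1.68622736 -1.6725823  -0.29826838]
j [  6.   31.1 -10.7 114.9   9.8  34.4 -29.6] yaw 71.7 ft [-0.17 -0.4  -0.03]
[(np.int32(4), [333.5, 202.0])]
```

View pics/w5.png

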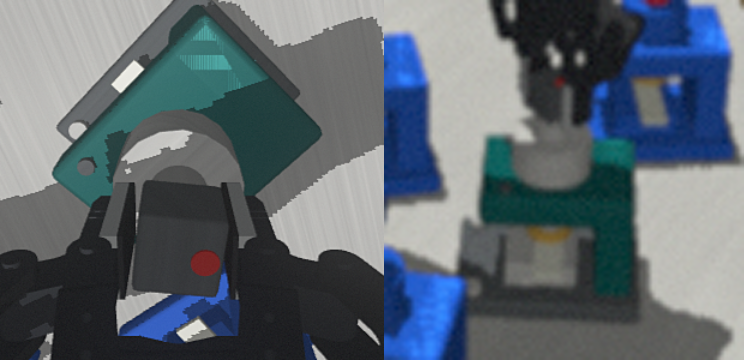

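The band is still sunk. The dot has moved to (205,263), 90° round in the tool frame as expected, so the regrasp is on the adjacent face pair. 127° of tool turn is left (2.22 rad).

```bash
python3 -m pendant '[0.37,0,-0.001,0,0,0,0.11, 0.37,0,-0.001,0,0,0,0.22, 0.37,0,-0.001,0,0,0,0.33, 0.37,0,-0.001,0,0,0,0.44, 0.37,0,-0.001,0.001,0,0,0.55, 0.37,0,-0.001,0.001,0,0,0.66, 0.37,0,-0.001,0.001,0,0,0.77, 0.37,0,-0.001,0.001,0,0,0.88, 0.37,0,-0.001,0.001,0,0,0.99, 0.37,0,-0.001,0.001,0,0,1.1, 0.37,0,-0.001,0.001,0,0,1.1]'; python3 sh.py
```

```text
time: 13.85
tool_pos: [0.5819, -0.0272, 0.1572]
tcp_rot: [[0.988, 0.152, 0.008], [0.152, -0.988, -0.001], [0.008, 0.002, -1.0]]
wrist_force: [1.9, -2.2, 0.3]
finger_gap: 0.369
8.730386135426443 [ -6.9  31.1   7.1 115.6  -6.5  33.3 -76.7] shift [-0.00052797 -0.00032902 -0.00075722] [ 1.90481713 -2.20442872  0.27803779]
```

```bash
python3 -m pendant '[0.37,-0.0005,0,0,0,0,0.12, 0.37,-0.0005,0,0,0,0,0.24, 0.37,-0.0005,0,0,0,0,0.36, 0.37,-0.0005,0,0,0,0,0.48, 0.37,-0.0005,0,0,0,0,0.6, 0.37,-0.0005,0,0,0,0,0.72, 0.37,-0.0005,0,0,0,0,0.84, 0.37,-0.0005,0,0,0,0,0.96, 0.37,-0.0005,0,0,0,0,1.04, 0.37,-0.0005,0,0,0,0,1.12, 0.37,-0.0005,0,0,0,0,1.12, 0.37,-0.0005,0,0,0,0,1.12]'; python3 sh.py
python3 -m pendant '[0.33,0,0,0,0,0,0, 0.3,0,0,0,0,0,0, 0.25,0,0,0,0,0,0, 0.2,0,0,0,0,0,0, 0.2,0,0,0,0,0,0, 0.2,0,0,0,0,0,0, 0.2,0,0,0,0,0,0]' 40;python3 sh.py; python3 st.py pics/w6.png
```

```text
time: 15.05
tool_pos: [0.5803, -0.0264, 0.1568]
tcp_rot: [[0.57, -0.822, 0.006], [-0.822, -0.57, 0.0], [0.003, -0.005, -1.0]]
wrist_force: [0.1, -0.7, 0.5]
finger_gap: 0.374
-55.260103266518364 [ -19.7   33.2   25.1  116.2  -23.8   35.1 -123.8] shift [ 0.00105713 -0.00051202 -0.00119107] [ 0.0645605  -0.65471154  0.48148794]
time: 15.75
tool_pos: [0.5802, -0.0265, 0.1569]
tcp_rot: [[0.57, -0.822, 0.006], [-0.822, -0.57, 0.0], [0.003, -0.005, -1.0]]
wrist_force: [-0.2, -0.5, 3.6]
finger_gap: 0.343
-55.259342423928985 [ -19.7   33.2   25.1  116.2  -23.8   35.1 -123.8] shift [ 0.00104508 -0.00056067 -0.00107985] [-0.21832815 -0.45249828  3.55970828]
j [ -19.7   33.2   25.1  116.2  -23.8   35.1 -123.8] yaw -55.3 ft [-0.16  0.17 -0.11]
[(np.int32(9), [328.7, 202.1])]
```

View pics/w6.png

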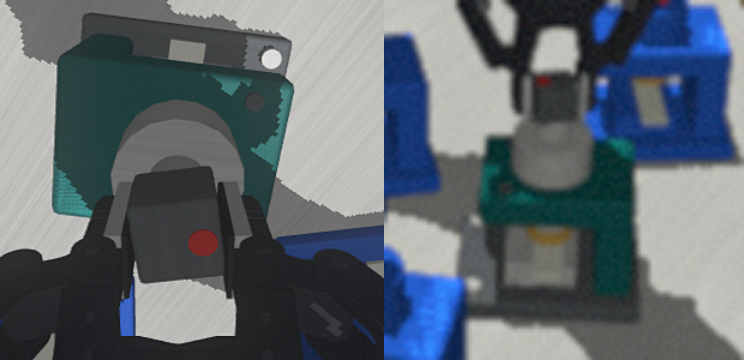

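The gap (0.343, about 29 mm) and the slightly skewed head suggest it isn't fully seated flat in the pads, so I'll squeeze firmer and re-check.

```bash
python3 -m pendant '[0.1,0,0,0,0,0,0, 0.1,0,0,0,0,0,0, 0.1,0,0,0,0,0,0, 0.1,0,0,0,0,0,0, 0,0,0,0,0,0,0, 0,0,0,0,0,0,0, 0,0,0,0,0,0,0, 0,0,0,0,0,0,0, 0,0,0,0,0,0,0, 0,0,0,0,0,0,0]' 60;python3 st.py pics/w7.png
python3 - <<'E'
from h import *
w=cv2.imread("pics/w7.png");
w=r.capture("wrist")[...,::-1];c=r.camera_params("wrist")
cv2.imwrite("pics/w7c.png",cv2.resize(w[220:350,255:385],None,fx=4.5,fy=4.5,interpolation=2))
E
```

```text
time: 16.85
tool_pos: [0.5803, -0.0265, 0.157]
tcp_rot: [[0.57, -0.822, 0.006], [-0.822, -0.57, 0.0], [0.003, -0.005, -1.0]]
wrist_force: [-0.4, 0.3, 5.5]
finger_gap: 0.337
j [ -19.7   33.2   25.1  116.2  -23.8   35.2 -123.8] yaw -55.3 ft [-0.17  0.28 -0.06]
[(np.int32(8), [328.8, 202.2])]
```

View pics/w7c.png

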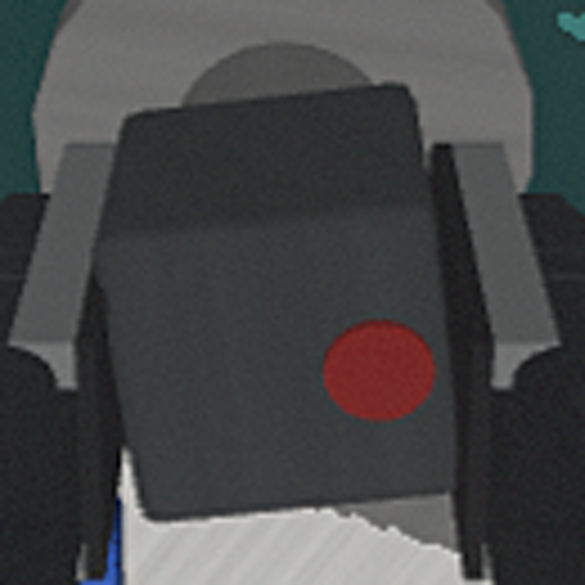

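```bash
python3 - <<'E'
from h import *
c=r.camera_params("wrist");s=4.5
for z in(.166,.163,.169):
    f=lambda q:onz(c,q[0]/s-.4+255,q[1]/s-.4+220,z)
    C=[f(q) for q in((97,240),(437,200),(452,490),(150,520))];m=np.mean(C,0)
    D=m-f((380,370))
    print(z,m,[np.linalg.norm(C[i]-C[i-1]).round(4) for i in range(4)],[np.degrees(np.arctan2(*(C[i]-C[i-1])[[1,0]])).round(1)%90 for i in range(4)],"dot yaw",np.degrees(np.arctan2(D[1],D[0])))
o=r.observe();print(o["finger_gap"])
E
python3 sh.py
```

```text
0.166 [ 0.58207188 -0.02854542  0.166     ] [np.float64(0.0269), np.float64(0.0271), np.float64(0.0273), np.float64(0.0256)] [np.float64(42.2), np.float64(42.400000000000006), np.float64(39.099999999999994), np.float64(41.7)] dot yaw 32.92336897393079
0.163 [ 0.58091904 -0.026856    0.163     ] [np.float64(0.0277), np.float64(0.0278), np.float64(0.028), np.float64(0.0263)] [np.float64(42.2), np.float64(42.400000000000006), np.float64(39.099999999999994), np.float64(41.7)] dot yaw 32.92336897393071
0.169 [ 0.58322473 -0.03023484  0.169     ] [np.float64(0.0262), np.float64(0.0263), np.float64(0.0266), np.float64(0.0249)] [np.float64(42.2), np.float64(42.400000000000006), np.float64(39.099999999999994), np.float64(41.7)] dot yaw 32.9233689739309
0.3355889425542345
-55.26251461135619 [ -19.7   33.2   25.1  116.2  -23.8   35.2 -123.8] shift [ 0.00102251 -0.00057281 -0.00106051] [0.1693465  0.09783634 5.3998382 ]
```

```bash
python3 -m pendant '[0,0,0,0,0,0,0, 0,0,0,0,0,0,0, 0,0,0,0,0,0,0, 0,0,0,0,0,0,0, 0,0,0,0,0,0,0, 0,0,0,0,0,0,0, 0,0,0,0,0,0,0, 0,0,0,0,0,0,0, 0,0,0,0,0,0,0, 0,0,0,0,0,0,0, 0,0,0,0,0,0,0, 0,0,0,0,0,0,0]' 60
python3 - <<'E'
from h import *
print(r.observe()["finger_gap"]);a=cv2.imread("pics/top0.png").astype(int);b=r.capture("top")[...,::-1].astype(int)
# motion of loose things: local image difference round each
for n,(u,v) in dict(adapter=(219,161),jaw=(420,178),wrench=(430,240),screwdriver=(197,255),weight=(176,196)).items():
    print(n,np.abs(a-b)[v-12:v+12,u-12:u+12].mean().round(1))
w=r.capture("wrist")[...,::-1];cv2.imwrite("pics/w8.png",w)
m=(w[...,2].astype(int)>1.8*w[...,1])&(w[...,2]>90);m[:220]=0;m[350:]=0;m[:,:255]=0;m[:,385:]=0
p=np.argwhere(m);print("dot px",p.mean(0)[::-1],"was",380/4.5-.4+255,370/4.5-.4+220)
E
```

```text
time: 18.2
tool_pos: [0.5803, -0.0265, 0.1569]
tcp_rot: [[0.57, -0.822, 0.006], [-0.822, -0.57, 0.0], [0.003, -0.005, -1.0]]
wrist_force: [-1.6, 0.2, 5.1]
finger_gap: 0.335
0.33507519560525983
adapter 12.7
jaw 12.1
wrench 18.1
screwdriver 38.9
weight 11.8
dot px [338.8432304  302.11638955] was 339.0444444444444 301.8222222222222
```

Run:
```python
from h import *
a=cv2.imread("pics/scene0.png").astype(int);b=r.capture("scene")[...,::-1].astype(int)
for n,(u,v) in dict(screwdriver=(325,171),adapter=(411,201),weight=(391,173),jaw=(265,355),wrench=(180,322)).items():
    print(n,np.abs(a-b)[v-9:v+9,u-12:u+12].mean().round(1))
for x in(a,b):
    y=x[160:182,305:345];m=(y[...,0]>1.7*y[...,2])&(y[...,0]>60);print(m.sum(),np.argwhere(m).mean(0)[::-1]+[305,160])
```

```text
screwdriver 97.2
adapter 3.5
weight 3.4
jaw 2.8
wrench 12.0
163 [324.71779141 170.33742331]
25 [314.8  167.32]
```

Run:
```python
from h import *
s=r.capture("scene")[...,::-1];t=r.capture("top")[...,::-1]
cv2.imwrite("pics/fin.png",np.hstack([s[60:360,120:460],t[100:400,130:480]]))
```

```text
(no output)
```

View pics/fin.png

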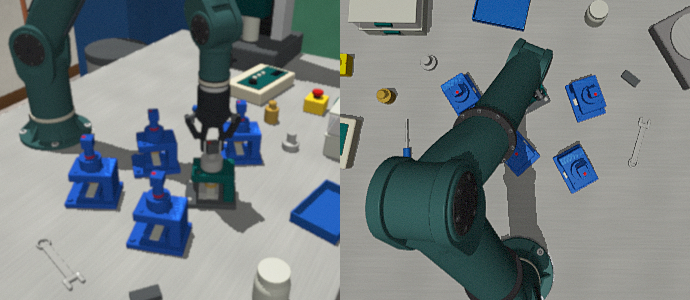

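The last view shows the arm hiding the screwdriver handle: the elbow hangs high above it in the top view, and the hand blocks it in the scene view. Its blade is still at its old place, top image (197,220). Everything else is in place and the head is held low over the boss with no band showing. I'm handing in.

```bash
python3 -c "
from bench import r
print(r.hand_in())"
```

```text
the job is handed in; nothing more can be done
None
```

I turned the teal grip's bolt backward about 1.5 rad until it dropped, then forward one turn with one regrasp. I handed in at about 18.5 s, with the gripper closed on the head at a 60 N setting; the hand-in gave no verdict.

- **Drop:** the red band sank out of sight into the boss while the bolt was turned backward, at an estimated turn of about -0.2 rad.
- **Final turn:** I measured about 6.0 rad (allowed 5.55 to 6.75). The head's edges and the red dot disagree by about 8° (41° against 33°), but both readings are inside the range.
- **Final height:** the size of the head in the wrist view fits a drop of about 12 to 15 mm. The thread pitch gives about 11.8 mm, so I take it as in range (9.5 to 14 mm), but the picture alone does not settle it.
- **Grip and rest:** the opening held steady at 0.335 (about 28.5 mm on the 28 mm head). The head sits about 6° askew in the pads. The red dot moved less than half a pixel over the last 1.4 s, and the wrist force was about 5 N.
- **Other things:** the adapter, weight, jaw face and wrench look unmoved in both cameras. The screwdriver check failed because the arm hid its handle; its visible blade is where it was, and the gripper never went near it.

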